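# Lock the sample carousel for transport

## Task

Lock the vial carousel of the sample changer for transport, by pushing alone and gripping nothing: push its upright finger post round until the slot in the carousel's rim faces the sliding locking bar, then push the bar by its thumb plate fully home into the slot. Do not lift the carousel or the vials, leave every vial standing in its cup, and do not disturb the beaker, the cuvette case and the forceps beside it.

Things in the scene. Friction and masses are not known exactly. Their poses are not given: they have to be found in the camera images.
- changer_base: Grey base, fixed to the bench: round pan 174 mm wide, 18 mm high, with a 66 mm wide tongue along its -y to 189 mm from the centre. Origin on the bench under the spindle, the carousel's axis; z up. The locking bar lies over the tongue on the line x = 0 and slides along y. Its aluminium guide (37 mm wide, y -94 to -123.5 mm) is 50 mm high. Yaw within 0.35 rad of 0: the tongue points to the robot's right.
- carousel: White disc, 164 mm wide, 14 mm thick, 0.4 to 0.7 kg, lying loose on the base round the spindle; turns either way without limit, stays where left (2 to 5 N at the post turn it). Hub 30 mm wide, its top 60 mm above the bench. Origin: centre of the underside, 26 mm above the bench; z up. Its slot points along its -y, so it faces the bar when carousel and base have equal yaw. Starts 0.6 rad to half a turn off, either way.
- slot_mouth (a point): Middle of the slot's mouth at the carousel's rim, 82 mm from the axis, 33 mm above the bench. The slot is radial, 14 mm wide (19 mm at the mouth), cut right through the disc from radius 82 to 54 mm; the only one in the rim. The bar's tapered nose still enters, and pulls the disc straight, if the slot is up to 5 mm aside.
- bar_line (a point): Point on the base that slot_mouth must meet: where the bar's line crosses the carousel's rim, 82 mm from the axis on the bar's side, 33 mm above the bench.
- finger_post (a point): Centre of the top of the finger post: a plain upright steel post, 16 mm in diameter, fixed on the carousel 60 mm from the axis, opposite the slot (the carousel's +y). It stands 34 mm above the disc, its top 74 mm above the bench. Along its circle the disc is bare for 50 mm to either side of the post.
- lock_bar (a joint): Slide of the locking bar (m): 0 drawn back, grows as it is pushed to the carousel (base's +y), 0.037 at its stop, fully home: nose 25 mm deep in the slot, thumb plate against the guide. Starts at 0 to 0.006; at 0.012 to 0.015 the rim stops the nose if the slot is not there. Friction 2 N, no spring. Steel, 11 mm wide, 28 to 38 mm above the bench; nose tapered to 4 mm over 10 mm.
- thumb_plate (a point): Centre of the outer face of the bar's upright thumb plate, 55 mm above the bench, on the side away from the carousel; pushed along the base's +y. The plate is 34 mm wide across the bar, 10 mm thick, from 30 to 77 mm above the bench. Behind it is free space for 60 mm from 40 mm above the bench up.
- bar_nose (a point): Tip of the bar's nose, 33 mm above the bench, in the middle of the bar.
- vial_a: Brown glass vial with black cap, 28 mm wide, 49 mm tall, loose in the carousel's -x cup. Origin: centre of its underside, 40 mm above the bench. There are four cups on the disc, 36 mm wide, 12 mm high, axis at radius 57 mm, at -x, +x and the diagonals between these and the slot; one is empty.
- vial_e: Clear glass vial with white cap, 28 mm wide and 51 mm tall, standing loose in the carousel's -x-y cup. Origin: centre of its underside.
- vial_b: Brown glass vial with black cap, 28 mm wide and 53 mm tall, standing loose in the carousel's +x cup. Origin: centre of its underside.
- seat_vial_a (a point): Centre of the floor of the cup of vial_a.
- seat_vial_e (a point): Centre of the floor of the cup of vial_e.
- seat_vial_b (a point): Centre of the floor of the cup of vial_b.
- beaker: Clear 56 mm beaker, 68 mm tall, on the bench to the left of the base. Origin: centre of its underside. Further left stand fixed things: a tip rack, a tape roll, a bottle 212 mm tall at about world x 0.49, y 0.45 m and a computer tower 352 mm tall, its front at x 0.58, y 0.31 to 0.47 m.
- cuvette_case: Small clear-rimmed case, 50 x 66 x 26 mm, on the bench in front of the beaker. Origin: centre of its underside.
- forceps: Steel forceps, 112 mm long, 8 mm high, lying on the bench in front of the tongue. Origin: middle of their underside.

How it is judged:
By the outcome, as a careful person would: the job done as asked, in the order asked, and still so for the second after the job is handed in, with the robot touching nothing.
It also fails if it takes over 64 s, if anything falls off the work surface, if the arm or the gripper's body presses on something with over 40 N, if the wrist force passes 120 N, or if a joint passes its speed limit or range.

## Robot

A 6-joint arm with a two-finger parallel gripper is mounted at the origin on a cart in front of the work surface, level with it; the furniture and walls round the work are solid. World frame = base frame: x ahead of the robot, y to its left, z up, the work surface at z = 0. Lengths are in m, angles in rad, forces in N, time in s.
With the tool pointing down it reaches from about 0.275 to 0.725 m from the base axis. Payload 5.6 kg.
Tool frame: the origin (TCP) lies at the very end of the fingers, on their centre line; the grasp point (between the pads) lies 19 mm behind it; z points along the fingers, y is the line along which they close (so a half turn about z gives the same grasp; the last joint's range is limited). The gripper opens to 85 mm and grips with 20 to 120 N. Pads are 22 mm wide; open, the fingers measure 114 mm over their backs; the gripper's body (76 mm by 85 mm) begins 54 mm behind the grasp point. The pads swing forward as they close: fully open they stand 13 mm farther back than shut.
Start: joints at [1.49, 0.255, 0.108, 0, -1.424, -0.285], TCP at [0.197, 0.514, 0.231] pointing down, gripper open.
Joint ranges: [-2.95, 2.95], [-1.21, 1.97], [-1.09, 1.5], [-2.87, 1.71], [-2.94, -0.07], [-3.05, 3.05]. Speed limits (rad/s): [2.57, 2.57, 3.14, 3.14, 3.14, 3.14].

## Interface

Orientations are given as a rotation vector (axis times angle).
In Python, from bench import arm gives the robot as it stands. The module is installed in compiled form; this text tells all that it offers.
- The arm moves only by the tool arm_command, never from a script. Its argument "moves" is a list of rows, each a list of 4 numbers: the shift along the world's x, y, z in m, then the turn about the world's z in rad. A call has exactly 10 rows; each row is the pose to reach, as a shift and turn from the pose commanded when the call began; what a row does not reach only later rows make up. A row lasts 1/12 s, in which the tool goes at most 41.7 mm and 7.16 degrees, less where a joint would pass 70% of its speed; a pose out of reach is approached as far as the arm can. A call with a gripper value outside its range is refused whole. "hand" is the closure in counts, from 0 (fully open) to 255 (shut), set as the call begins (left out, the last holds). The fingers move at their own pace and stop on an object; "squeeze" is the grip in N (left out, the last holds). Time passes only in rows, so rows that repeat a pose let the fingers close, or fill a call up. It gives the time, the measured TCP pose, the force, the opening and the grip force at its end, in the units of the state.
- arm.observe(): the state, without advancing time (a new reading comes with each control period).
- arm.snapshot(name): name is "side" or "top"; returns a dict with "pixels" (400x640x3 uint8, red, green, blue), "fx", "fy", "cx", "cy" (pixels), "eye" and "attitude" of the camera in the world. Camera axes: x right, y down, z forward; pixel columns grow to the right and rows downward; lengths in m; the calibration is good to about 2 mm. A picture is of the moment at which its call begins. There is no depth.
- arm.sign_off(): hands the job in; it is judged then, once.
The state is a dict: "time_s": time; "q": joint angles; "joint_vel": joint speeds; "joint_efforts": joint torques, N m; "tcp_pos": TCP position; "tcp_rot": TCP orientation; "contact_force": force on the tool from outside, world axes, zero at the start; "wrist_torque": the same for the moment, N m; "width": opening from 0.0 (shut) to 1.0 (fully open); "finger_force": force on a finger pad.
Only numpy, scipy, OpenCV 4.12 (cv2) and the standard library are available. Lean on these libraries where they do the work, as an engineer would, in place of code of your own. Each camera call takes 0.05 s, during which the arm holds its last target. There are 200 camera calls.

## Working session

There is one attempt and no reset: what is moved stays moved. The work goes in short steps, Python scripts to look and compute and a tool call to move; the robot and the scene stay as the last step left them, time stands still between calls to the robot, and variables do not carry over. Pictures are saved under pics/ and viewed, at most 10 in all, crops included, and the job is handed in when it is done.

Besides the shell and the picture viewer there is one more tool, called by a JSON object that holds its "method" and its "body", one argument or row to a line. arm_command: Moves the arm, as the interface text tells. Its arguments: {"type":"object","properties":{"moves":{"type":"array","items":{"type":"array","items":{"type":"number"}}},"hand":{"type":"number"},"squeeze":{"type":"number"}},"required":["moves"]}

```bash
mkdir -p pics
cat > h.py <<'E'
import numpy as np, cv2
from bench import arm
def snap(n,f):
    s=arm.snapshot(n); cv2.imwrite(f,cv2.cvtColor(s['pixels'],cv2.COLOR_RGB2BGR)); 
    np.savez('cam_%s.npz'%n,**{k:np.array(s[k]) for k in s}); return s
def R(a):
    a=np.array(a,float)
    if a.shape==(3,3): return a
    return cv2.Rodrigues(a.reshape(3,1))[0]
def px2w(c,u,v,z):
    d=R(c['attitude'])@np.array([(u-c['cx'])/c['fx'],(v-c['cy'])/c['fy'],1]); e=np.array(c['eye'])
    return e+d*(z-e[2])/d[2]
def w2px(c,p):
    q=R(c['attitude']).T@(np.array(p)-np.array(c['eye'])); return np.array([c['cx']+c['fx']*q[0]/q[2],c['cy']+c['fy']*q[1]/q[2]])
E
python3 - <<'E'
from h import *
for n in('side','top'):
    s=snap(n,f'pics/{n}0.png'); print(n,[s[k] for k in('fx','fy','cx','cy','eye','attitude')])
o=arm.observe(); print(o['tcp_pos'],o['tcp_rot'],o['time_s'])
E
```

```text
side [454.0573335677863, 454.0573335677863, 312.4780383073532, 202.6408512207914, array([0.37676363, 0.69776929, 0.61380794]), array([-0.30651737,  2.74799417, -1.28658402])]
top [507.55909049810657, 507.55909049810657, 320.3778534069754, 205.84673847717332, array([0.38357051, 0.05054814, 1.20062873]), array([-2.18980766,  2.15403078, -0.13763439])]
[0.19653796 0.51321733 0.23050163] [ 3.08752740e+00 -5.71230948e-01 -3.56272138e-04] 0.1
```

View pics/top0.png

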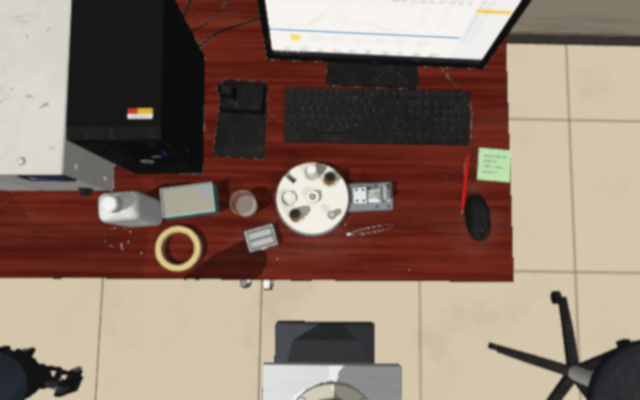

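View pics/side0.png

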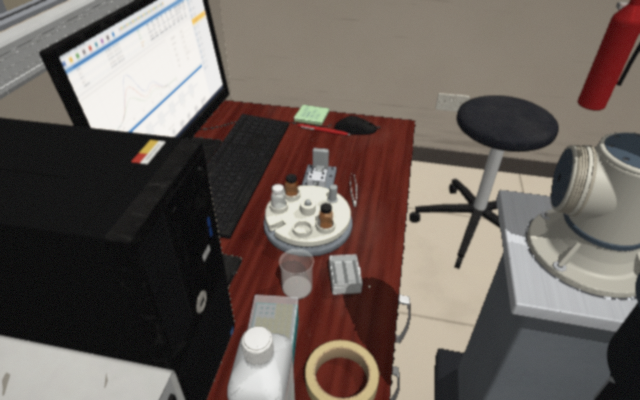

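Top view: the changer centre is near (313,198), with the bar and guide to its right at about (370,197). Beaker at (243,203), case at (261,237), forceps at (370,230). Next I'll enlarge crops of both views.

Run:
```python
import cv2
t=cv2.imread('pics/top0.png')[150:250,265:400]; s=cv2.imread('pics/side0.png')[140:260,250:375]
cv2.imwrite('pics/tc.png',cv2.resize(t,None,fx=5.9,fy=5.9,interpolation=cv2.INTER_CUBIC))
cv2.imwrite('pics/sc.png',cv2.resize(s,None,fx=5,fy=5,interpolation=cv2.INTER_CUBIC))
```

```text
(no output)
```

View pics/tc.png

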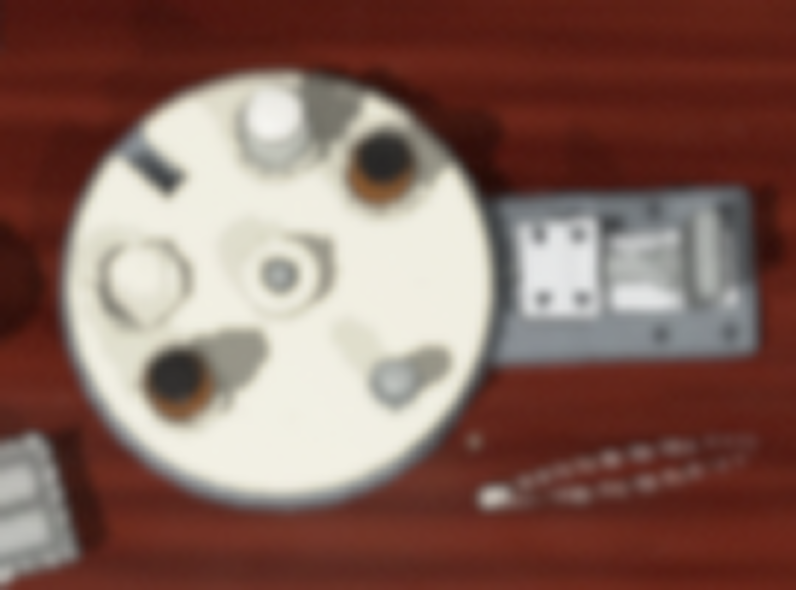

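View pics/sc.png

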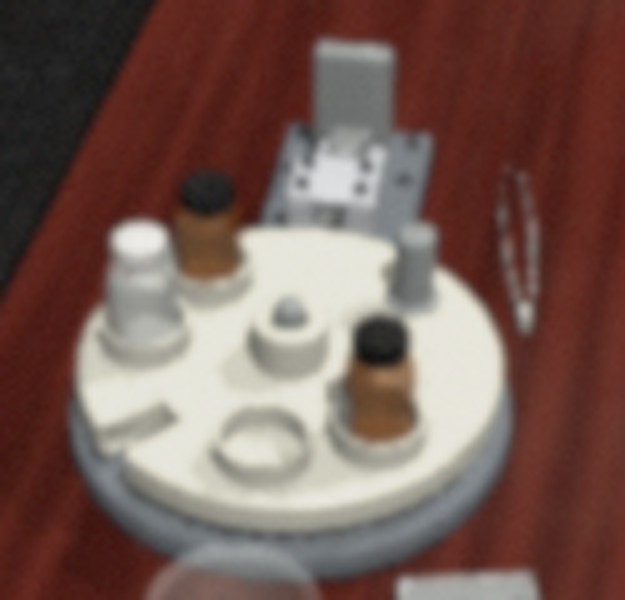

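The crops show the post at top pixel (332.1,214.4), the slot mouth at about (287,174.6) and the hub at (312.5,196.6). The thumb plate top is at about (385,193.2) and the empty cup is at the left.

```bash
cat >> h.py <<'E'
def load(n):
    d=np.load('cam_%s.npz'%n); return {k:d[k] for k in d}
def tri(us,ut):
    A=[];b=[]
    for n,u in(('side',us),('top',ut)):
        c=load(n); d=px2w(c,u[0],u[1],0)-c['eye']; d/=np.linalg.norm(d); P=np.eye(3)-np.outer(d,d); A.append(P); b.append(P@c['eye'])
    return np.linalg.solve(sum(A),sum(b))
E
python3 - <<'E'
from h import *
T=lambda x,y:(265+(x+.5)/5.9-.5,150+(y+.5)/5.9-.5); S=lambda x,y:(250+(x+.5)/5-.5,140+(y+.5)/5-.5)
t=load('top');s=load('side')
f=lambda c,p,z:np.round(px2w(c,*p,z),4)
print('post',f(t,T(396,380),.074),f(s,S(421,233),.074),tri(S(421,233),T(396,380)))
print('disc',f(t,T(279,283),.04))
print('spindle',tri(S(292,308),T(281,274)), f(t,T(281,274),.065))
print('slot mouth',f(t,T(130,147),.04),'inner',f(t,T(173,185),.04))
print('plate top',f(t,T(708,255),.077),f(s,S(354,46),.077))
print('guide',f(t,T(560,268),.05))
print('tongue end corners z.018',f(t,T(748,188),.018),f(t,T(758,353),.018))
print('vb,va,ve caps',f(t,T(178,375),.093),f(t,T(386,160),.089),f(t,T(272,113),.091))
print('beaker,case,forceps',f(t,(243,203),.068),f(t,(261,237),.026),f(t,T(490,498),0),f(t,T(750,440),0))
E
```

```text
post [0.491  0.0079 0.074 ] [0.4883 0.0085 0.074 ] [0.4897437  0.00778319 0.07349394]
disc [0.5315 0.0528 0.04  ]
spindle [0.5308087  0.05194864 0.06377332] [0.5318 0.0521 0.065 ]
slot mouth [0.5842 0.1122 0.04  ] inner [0.5695 0.095  0.04  ]
plate top [ 0.5404 -0.1098  0.077 ] [ 0.54   -0.1105  0.077 ]
guide [ 0.538  -0.0561  0.05  ]
tongue end corners z.018 [ 0.576  -0.1342  0.018 ] [ 0.5096 -0.1382  0.018 ]
vb,va,ve caps [0.4897 0.0896 0.093 ] [0.5726 0.0133 0.089 ] [0.5893 0.0565 0.091 ]
beaker,case,forceps [0.5129 0.2069 0.068 ] [0.4394 0.1687 0.026 ] [ 0.4511 -0.0332  0.    ] [ 0.4762 -0.1378  0.    ]
```

{"method": "arm_command", "body": {
  "moves": [
    [0.02,-0.034,0,0],
    [0.04,-0.067,0,0],
    [0.06,-0.1,0,0],
    [0.08,-0.134,0,0],
    [0.1,-0.167,-0.005,0],
    [0.12,-0.2,-0.01,0],
    [0.14,-0.234,-0.015,0],
    [0.16,-0.267,-0.02,0],
    [0.18,-0.3,-0.025,0],
    [0.2,-0.334,-0.03,0]
  ],
  "hand": 255
}}

```text
time_s: 0.93
tcp_pos: [0.397, 0.1778, 0.201]
tcp_rot: [-3.089, 0.571, 0.0]
contact_force: [0.5, 0.7, -0.3]
width: -0.003
finger_force: 0.0
```

{"method": "arm_command", "body": {
  "moves": [
    [0.02,-0.034,-0.01,0.01],
    [0.04,-0.067,-0.015,0.03],
    [0.06,-0.1,-0.02,0.05],
    [0.08,-0.134,-0.03,0.06],
    [0.1,-0.16,-0.04,0.06],
    [0.11,-0.175,-0.05,0.06],
    [0.116,-0.185,-0.055,0.06],
    [0.116,-0.185,-0.06,0.06],
    [0.116,-0.185,-0.06,0.06],
    [0.116,-0.185,-0.06,0.06]
  ]
}}

```text
time_s: 1.77
tcp_pos: [0.5122, -0.0046, 0.1414]
tcp_rot: [-3.105, 0.477, 0.001]
contact_force: [0.3, 0.5, 0.4]
width: 0.002
finger_force: 0.0
```

Run:
```python
from h import *
o=arm.observe(); print(o['time_s'],o['q'],o['tcp_pos'],o['tcp_rot'],o['width'],o['contact_force'])
```

```text
1.7667 [ 2.96957889e-01  2.27971250e-01 -1.60787567e-01 -1.98569137e-04
 -1.18231790e+00  9.68857579e-01] [ 0.51223896 -0.00464937  0.14138024] [-3.10507595e+00  4.77318505e-01  5.22100551e-04] 0.0018250280567898005 [0.32555164 0.53002982 0.37597426]
```

{"method": "arm_command", "body": {
  "moves": [
    [0,0,-0.015,0],
    [0,0,-0.03,0],
    [0,0,-0.045,0],
    [0,0,-0.06,0],
    [0,0,-0.07,0],
    [0,0,-0.08,0],
    [0,0,-0.086,0],
    [0,0,-0.09,0],
    [0,0,-0.09,0],
    [0,0,-0.09,0]
  ]
}}

```text
time_s: 2.6
tcp_pos: [0.513, -0.0053, 0.0517]
tcp_rot: [-3.105, 0.478, -0.001]
contact_force: [0.1, 0.2, 0.7]
width: -0.001
finger_force: 0.0
```

Run:
```python
from h import *
C=np.array([.5312,.0523]); o=arm.observe(); print(o['tcp_pos'],o['contact_force'])
a=np.deg2rad(-108.5-np.r_[0:41]*3.3); P=C+.06*np.c_[np.cos(a),np.sin(a)]
for k in range(0,40,10):
    print([[round(float(v),4) for v in (*(P[k+i]-P[k]),0,a[k+i]-a[k])] for i in range(1,11)])
```

```text
[ 0.51303379 -0.00529967  0.05166855] [0.10945278 0.23470626 0.69210976]
[[-0.0032, 0.0012, 0.0, -0.0576], [-0.0064, 0.0026, 0.0, -0.1152], [-0.0095, 0.0041, 0.0, -0.1728], [-0.0125, 0.0059, 0.0, -0.2304], [-0.0154, 0.0078, 0.0, -0.288], [-0.0181, 0.0098, 0.0, -0.3456], [-0.0208, 0.012, 0.0, -0.4032], [-0.0233, 0.0144, 0.0, -0.4608], [-0.0257, 0.0169, 0.0, -0.5184], [-0.0279, 0.0195, 0.0, -0.576]]
[[-0.0021, 0.0028, 0.0, -0.0576], [-0.004, 0.0056, 0.0, -0.1152], [-0.0057, 0.0086, 0.0, -0.1728], [-0.0073, 0.0117, 0.0, -0.2304], [-0.0087, 0.0149, 0.0, -0.288], [-0.0099, 0.0181, 0.0, -0.3456], [-0.0109, 0.0214, 0.0, -0.4032], [-0.0117, 0.0248, 0.0, -0.4608], [-0.0123, 0.0282, 0.0, -0.5184], [-0.0128, 0.0316, 0.0, -0.576]]
[[-0.0002, 0.0034, 0.0, -0.0576], [-0.0003, 0.0069, 0.0, -0.1152], [-0.0001, 0.0104, 0.0, -0.1728], [0.0003, 0.0138, 0.0, -0.2304], [0.0008, 0.0172, 0.0, -0.288], [0.0016, 0.0206, 0.0, -0.3456], [0.0025, 0.0239, 0.0, -0.4032], [0.0037, 0.0272, 0.0, -0.4608], [0.005, 0.0303, 0.0, -0.5184], [0.0065, 0.0335, 0.0, -0.576]]
[[0.0017, 0.003, 0.0, -0.0576], [0.0035, 0.0059, 0.0, -0.1152], [0.0056, 0.0087, 0.0, -0.1728], [0.0077, 0.0114, 0.0, -0.2304], [0.0101, 0.014, 0.0, -0.288], [0.0125, 0.0164, 0.0, -0.3456], [0.0151, 0.0187, 0.0, -0.4032], [0.0179, 0.0208, 0.0, -0.4608], [0.0207, 0.0227, 0.0, -0.5184], [0.0237, 0.0245, 0.0, -0.576]]
```

{"method": "arm_command", "body": {
  "moves": [
    [-0.003,0.001,0,-0.06],
    [-0.0065,0.0025,0,-0.115],
    [-0.0095,0.004,0,-0.175],
    [-0.0125,0.006,0,-0.23],
    [-0.0155,0.008,0,-0.29],
    [-0.018,0.01,0,-0.345],
    [-0.021,0.012,0,-0.405],
    [-0.0235,0.0145,0,-0.46],
    [-0.0255,0.017,0,-0.52],
    [-0.028,0.0195,0,-0.575]
  ]
}}

```text
time_s: 3.43
tcp_pos: [0.4855, 0.0139, 0.0522]
tcp_rot: [-2.839, 1.343, -0.003]
contact_force: [1.5, -2.1, -1.8]
width: -0.001
finger_force: 1.1
```

{"method": "arm_command", "body": {
  "moves": [
    [-0.002,0.003,0,-0.06],
    [-0.004,0.0055,0,-0.115],
    [-0.0055,0.0085,0,-0.175],
    [-0.0075,0.0115,0,-0.23],
    [-0.0085,0.015,0,-0.29],
    [-0.01,0.018,0,-0.345],
    [-0.011,0.0215,0,-0.405],
    [-0.0115,0.025,0,-0.46],
    [-0.0125,0.028,0,-0.52],
    [-0.013,0.0315,0,-0.575]
  ]
}}

```text
time_s: 4.27
tcp_pos: [0.472, 0.0451, 0.0521]
tcp_rot: [2.342, -2.093, 0.002]
contact_force: [0.1, -3.5, 0.5]
width: -0.0
finger_force: 1.5
```

Run:
```python
from h import *
snap('top','pics/t1.png'); snap('side','pics/s1.png')
a=cv2.imread('pics/t1.png')[150:250,265:365]; b=cv2.imread('pics/s1.png')[130:260,250:380]
k=lambda i:cv2.resize(i,(400,400),interpolation=cv2.INTER_CUBIC)
cv2.imwrite('pics/c1.png',np.hstack([k(a),k(b)])); print(arm.observe()['tcp_pos'],arm.observe()['q'])
```

```text
[0.47211808 0.04569314 0.05201742] [ 4.28420757e-01  2.45294787e-01 -3.94434676e-01  5.88360406e-04
 -9.30003624e-01 -3.13927745e-01]
```

View pics/c1.png

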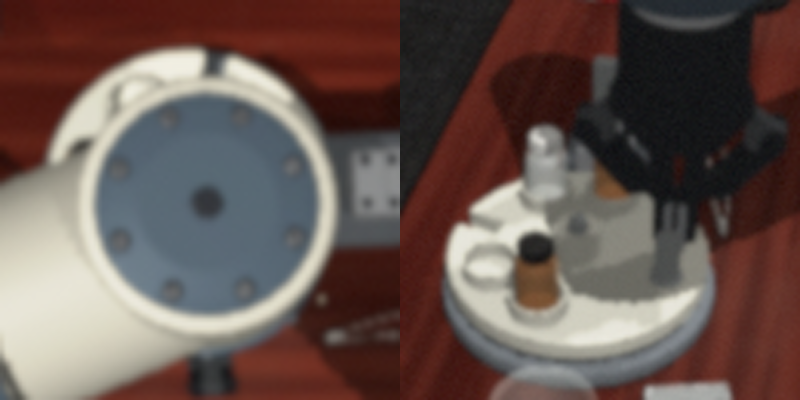

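The disc is following: the slot is now at the far side (left crop 217,55) and the vials are standing. Continuing the arc.

{"method": "arm_command", "body": {
  "moves": [
    [0,0.0035,0,-0.06],
    [0,0.007,0,-0.115],
    [0,0.0105,0,-0.175],
    [0.0005,0.014,0,-0.23],
    [0.001,0.017,0,-0.29],
    [0.0015,0.0205,0,-0.345],
    [0.0025,0.024,0,-0.405],
    [0.0035,0.027,0,-0.46],
    [0.005,0.0305,0,-0.52],
    [0.0065,0.0335,0,-0.575]
  ]
}}

```text
time_s: 5.2
tcp_pos: [0.4778, 0.0784, 0.0517]
tcp_rot: [1.654, -2.669, 0.001]
contact_force: [-2.8, -3.5, 2.5]
width: -0.001
finger_force: 2.0
```

{"method": "arm_command", "body": {
  "moves": [
    [0.0015,0.003,0,-0.06],
    [0.0035,0.006,0,-0.115],
    [0.0055,0.0085,0,-0.175],
    [0.0075,0.0115,0,-0.23],
    [0.01,0.014,0,-0.29],
    [0.0125,0.0165,0,-0.345],
    [0.014,0.0177,0,-0.375],
    [0.015,0.0185,0,-0.4],
    [0.015,0.0185,0,-0.4],
    [0.015,0.0185,0,-0.4]
  ]
}}

```text
time_s: 6.03
tcp_pos: [0.4928, 0.0972, 0.0515]
tcp_rot: [1.095, -2.943, 0.0]
contact_force: [-4.1, -2.5, 3.1]
width: 0.0
finger_force: 1.9
```

Run:
```python
from h import *
snap('top','pics/t2.png'); snap('side','pics/s2.png')
a=cv2.imread('pics/t2.png')[150:250,265:365]; b=cv2.imread('pics/s2.png')[130:260,250:380]
k=lambda i:cv2.resize(i,(400,400),interpolation=cv2.INTER_CUBIC)
cv2.imwrite('pics/c2.png',np.hstack([k(a),k(b)])); p=arm.observe()['tcp_pos'];print(p,arm.observe()['tcp_rot'])
d=p[:2]-[.5312,.0523];print(np.hypot(*d),np.rad2deg(np.arctan2(d[1],d[0])))
```

```text
[0.49280301 0.09720255 0.05141594] [ 1.09469644e+00 -2.94392431e+00  2.39485821e-04]
0.0590810294594836 130.53435466233148
```

View pics/c2.png

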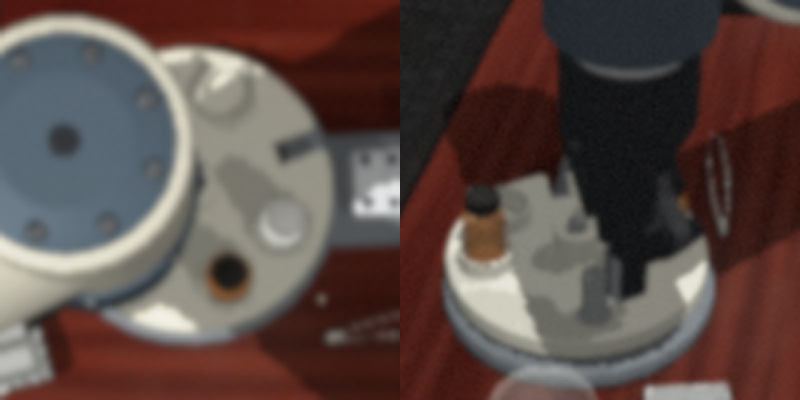

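The slot is now at left crop mouth ≈(316,143), inner end ≈(283,155). The post is at (598,265) in the right crop, close to target, with the vials standing.

Run:
```python
from h import *
t=load('top');s=load('side');C=np.array([.5312,.0523])
T=lambda x,y:(265+(x+.5)/4-.5,150+(y+.5)/4-.5)
S=lambda x,y:(250+(x-400+.5)*130/400-.5,130+(y+.5)*130/400-.5)
for n,c,p,z in(('mouth',t,T(316,143),.04),('inner',t,T(282,155),.04),('post',s,S(598,262),.074)):
    d=px2w(c,*p,z)[:2]-C; print(n,d,np.hypot(*d),np.rad2deg(np.arctan2(d[1],d[0])))
# predicted pixel in left crop of slot centreline at target
for r in(.054,.082):
    q=w2px(t,[C[0]+r*np.sin(.06),C[1]-r*np.cos(.06),.04]); print((q-[265,150])*4+1.5)
a=np.deg2rad(130.5-np.arange(1,26)); a0=np.deg2rad(130.5)
for i in(4,8,12,16,18,20): 
    d=.059*np.array([np.cos(a0-np.deg2rad(i))-np.cos(a0),np.sin(a0-np.deg2rad(i))-np.sin(a0)]); print(i,np.round(d,4),np.deg2rad(i))
```

```text
mouth [ 0.02998309 -0.0723913 ] 0.07835487429365139 -67.50159988083519
inner [ 0.02262048 -0.05280623] 0.05744722729221192 -66.8112694008753
post [-0.02364345  0.04664707] 0.052296866280670644 116.87854058227484
[283.48593028 188.30520666]
[331.92636174 186.27070032]
4 [0.0032 0.0026] 0.06981317007977318
8 [0.0066 0.0049] 0.13962634015954636
12 [0.0102 0.007 ] 0.20943951023931956
16 [0.0139 0.0088] 0.2792526803190927
18 [0.0157 0.0096] 0.3141592653589793
20 [0.0177 0.0104] 0.3490658503988659
```

{"method": "arm_command", "body": {
  "moves": [
    [0.0025,0.002,0,-0.05],
    [0.005,0.0037,0,-0.105],
    [0.0075,0.0055,0,-0.155],
    [0.01,0.007,0,-0.21],
    [0.0125,0.008,0,-0.25],
    [0.0145,0.009,0,-0.29],
    [0.016,0.0098,0,-0.32],
    [0.0168,0.01,0,-0.33],
    [0.0168,0.01,0,-0.33],
    [0.0168,0.01,0,-0.33]
  ]
}}

```text
time_s: 6.97
tcp_pos: [0.5099, 0.1076, 0.0513]
tcp_rot: [-0.596, 3.084, 0.0]
contact_force: [-3.4, -1.2, 0.9]
width: 0.0
finger_force: 1.5
```

Run:
```python
from h import *
snap('top','pics/t3.png'); print(arm.observe()['tcp_pos'],arm.observe()['q'])
a=cv2.imread('pics/t3.png')[150:250,285:400]
cv2.imwrite('pics/c3.png',cv2.resize(a,None,fx=6,fy=6,interpolation=cv2.INTER_CUBIC))
t=load('top');C=np.array([.5312,.0523])
for r in(.054,.082): print(r,(w2px(t,[C[0]+r*np.sin(.06),C[1]-r*np.cos(.06),.04])-[285,150])*6+2.5)
```

```text
[0.50995719 0.10762282 0.05126708] [ 5.08680105e-01  3.28383800e-01 -2.75811385e-01 -1.16257339e-04
 -9.66488790e-01 -1.69756865e+00]
0.054 [305.47889542 282.70780999]
0.082 [378.1395426  279.65605048]
```

View pics/c3.png

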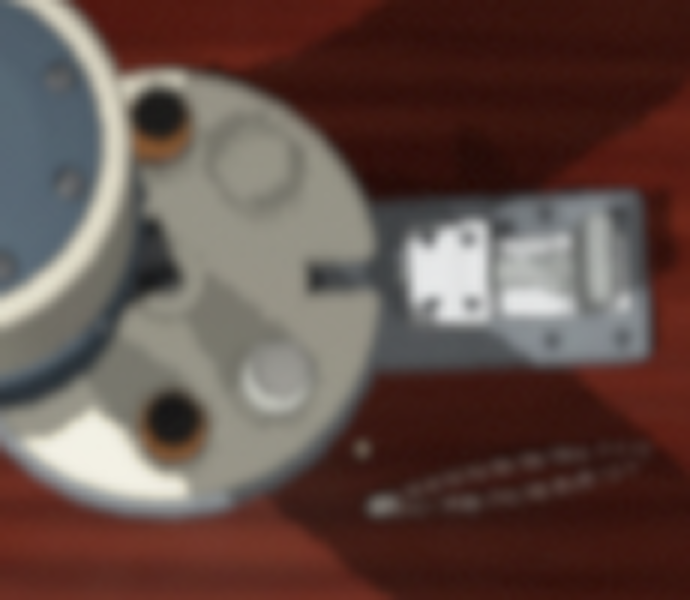

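The slot mouth sits at (375,277) against a prediction of (378,280), about 1 mm off, so it is aligned. The vials are standing. I'll back off the post, rise, and go behind the thumb plate.

{"method": "arm_command", "body": {
  "moves": [
    [-0.004,-0.002,0,0],
    [-0.008,-0.004,0,0],
    [-0.011,-0.005,0.003,0],
    [-0.011,-0.005,0.015,0],
    [-0.011,-0.005,0.03,0],
    [-0.011,-0.005,0.05,0],
    [-0.011,-0.005,0.07,0],
    [-0.011,-0.005,0.09,0],
    [-0.011,-0.005,0.1,0],
    [-0.011,-0.005,0.1,0]
  ]
}}

```text
time_s: 7.85
tcp_pos: [0.5005, 0.1032, 0.154]
tcp_rot: [-0.594, 3.079, 0.002]
contact_force: [0.8, -0.6, 0.6]
width: 0.002
finger_force: 0.0
```

{"method": "arm_command", "body": {
  "moves": [
    [0.003,-0.015,0,0.1],
    [0.008,-0.04,0,0.22],
    [0.013,-0.07,0,0.34],
    [0.018,-0.1,0,0.46],
    [0.023,-0.13,0,0.58],
    [0.028,-0.16,0,0.7],
    [0.033,-0.19,0,0.82],
    [0.038,-0.22,0,0.94],
    [0.042,-0.235,0,1.06],
    [0.044,-0.244,0,1.18]
  ]
}}

```text
time_s: 8.68
tcp_pos: [0.5425, -0.1434, 0.1496]
tcp_rot: [2.213, -2.227, -0.003]
contact_force: [0.4, 0.5, -0.0]
width: -0.001
finger_force: 0.0
```

{"method": "arm_command", "body": {
  "moves": [
    [0,0,0,0.07],
    [0,0,0,0.07],
    [0,0,-0.01,0.07],
    [0,0,-0.02,0.07],
    [0,0,-0.03,0.07],
    [0,0,-0.04,0.07],
    [0,0,-0.05,0.07],
    [0,0,-0.05,0.07],
    [0,0,-0.05,0.07],
    [0,0,-0.05,0.07]
  ]
}}

```text
time_s: 9.52
tcp_pos: [0.5433, -0.1414, 0.1016]
tcp_rot: [-2.287, 2.154, -0.001]
contact_force: [0.4, -0.2, 0.4]
width: -0.003
finger_force: 0.0
```

Run:
```python
from h import *
snap('top','pics/t4.png'); snap('side','pics/s4.png')
a=cv2.imread('pics/t4.png')[150:250,265:365]; b=cv2.imread('pics/s4.png')[110:240,250:380]
k=lambda i:cv2.resize(i,(400,400),interpolation=cv2.INTER_CUBIC)
cv2.imwrite('pics/c4.png',np.hstack([k(a),k(b)])); o=arm.observe();print(o['tcp_pos'],o['tcp_rot'])
```

```text
[ 0.54351311 -0.14146666  0.10197459] [-2.28654520e+00  2.15321964e+00 -1.81029424e-03]
```

View pics/c4.png

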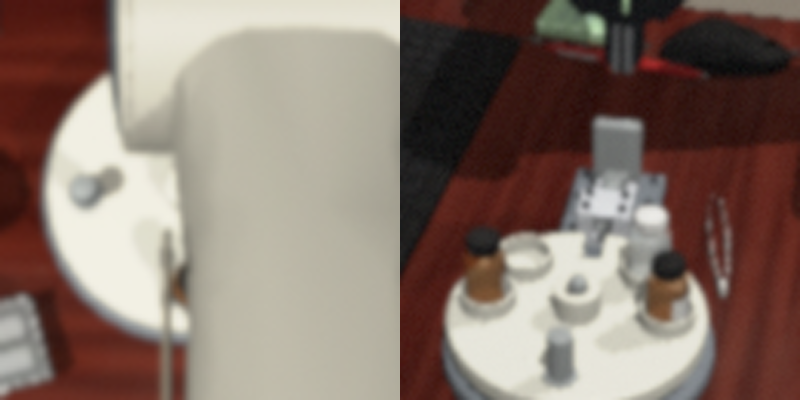

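The slot lines up with the bar (right crop 595,240), the fingers are behind the plate, and the post stands opposite at left crop (85,188). Descending and pushing.

{"method": "arm_command", "body": {
  "moves": [
    [0,0,-0.01,0],
    [0,0,-0.02,0],
    [0,0,-0.03,0],
    [0,0,-0.04,0],
    [0,0,-0.048,0],
    [0,0,-0.053,0],
    [0,0,-0.054,0],
    [0,0,-0.054,0],
    [0,0.003,-0.054,0],
    [0,0.006,-0.054,0]
  ]
}}

```text
time_s: 10.45
tcp_pos: [0.5435, -0.1353, 0.0479]
tcp_rot: [-2.286, 2.154, -0.001]
contact_force: [-0.5, -0.1, 0.1]
width: -0.002
finger_force: 0.0
```

{"method": "arm_command", "body": {
  "moves": [
    [-0.0002,0.003,0,0],
    [-0.0004,0.006,0,0],
    [-0.0005,0.009,0,0],
    [-0.0007,0.012,0,0],
    [-0.0009,0.015,0,0],
    [-0.001,0.018,0,0],
    [-0.0012,0.02,0,0],
    [-0.0014,0.022,0,0],
    [-0.0015,0.024,0,0],
    [-0.0016,0.026,0,0]
  ]
}}

```text
time_s: 11.28
tcp_pos: [0.5416, -0.1093, 0.0475]
tcp_rot: [-2.287, 2.154, -0.001]
contact_force: [0.5, -1.9, 2.2]
width: 0.003
finger_force: 1.1
```

{"method": "arm_command", "body": {
  "moves": [
    [-0.0001,0.002,0,0],
    [-0.0002,0.004,0,0],
    [-0.0003,0.006,0,0],
    [-0.0004,0.008,0,0],
    [-0.0005,0.01,0,0],
    [-0.0006,0.011,0,0],
    [-0.0007,0.012,0,0],
    [-0.0008,0.013,0,0],
    [-0.0008,0.014,0,0],
    [-0.0008,0.014,0,0]
  ]
}}

```text
time_s: 12.12
tcp_pos: [0.5406, -0.0952, 0.0473]
tcp_rot: [-2.287, 2.154, 0.0]
contact_force: [1.9, -2.3, 1.2]
width: -0.003
finger_force: 1.0
```

{"method": "arm_command", "body": {
  "moves": [
    [0,0.0005,0,0],
    [0,0.001,0,0],
    [0,0.0015,0,0],
    [0,0.002,0,0],
    [0,0.002,0,0],
    [0,0.0025,0,0],
    [0,0.003,0,0],
    [0,0.003,0,0],
    [0,0.003,0,0],
    [0,0.003,0,0]
  ]
}}

```text
time_s: 12.95
tcp_pos: [0.5404, -0.0926, 0.0472]
tcp_rot: [2.287, -2.154, -0.0]
contact_force: [0.3, -3.5, 1.8]
width: -0.002
finger_force: 2.0
```

Not yet at a hard stop, so I'll go on in small steps until the force rises.

{"method": "arm_command", "body": {
  "moves": [
    [0,0.0003,0,0],
    [0,0.0006,0,0],
    [0,0.001,0,0],
    [0,0.0013,0,0],
    [0,0.0016,0,0],
    [0,0.002,0,0],
    [0,0.002,0,0],
    [0,0.002,0,0],
    [0,0.002,0,0],
    [0,0.002,0,0]
  ]
}}

```text
time_s: 13.78
tcp_pos: [0.5404, -0.0925, 0.0473]
tcp_rot: [2.285, -2.152, 0.002]
contact_force: [1.2, -12.6, 0.1]
width: 0.006
finger_force: 6.0
```

That is a hard stop at y = -0.0925, against a predicted -0.092. Backing off and rising clear to check.

{"method": "arm_command", "body": {
  "moves": [
    [0,-0.004,0,0],
    [0,-0.01,0,0],
    [0,-0.018,0,0],
    [0,-0.026,0,0],
    [0,-0.03,0.01,0],
    [0,-0.03,0.03,0],
    [0,-0.03,0.06,0],
    [0,-0.03,0.09,0],
    [0,-0.03,0.12,0],
    [0,-0.03,0.14,0]
  ]
}}

```text
time_s: 14.62
tcp_pos: [0.5415, -0.1209, 0.1915]
tcp_rot: [-2.285, 2.152, -0.006]
contact_force: [1.1, -0.0, 0.2]
width: -0.002
finger_force: 0.0
```

{"method": "arm_command", "body": {
  "moves": [
    [-0.02,-0.01,0,0],
    [-0.05,-0.025,0,0],
    [-0.08,-0.04,0,0],
    [-0.11,-0.06,0,0],
    [-0.14,-0.08,0,0],
    [-0.16,-0.1,0,0],
    [-0.18,-0.11,0,0],
    [-0.19,-0.12,0,0],
    [-0.19,-0.12,0,0],
    [-0.19,-0.12,0,0]
  ]
}}

```text
time_s: 15.45
tcp_pos: [0.3504, -0.2408, 0.1881]
tcp_rot: [-2.285, 2.155, -0.002]
contact_force: [1.1, 0.2, -0.2]
width: -0.004
finger_force: 0.0
```

Run:
```python
from h import *
snap('top','pics/t5.png'); snap('side','pics/s5.png')
a=cv2.imread('pics/t5.png')[140:260,260:400]; b=cv2.imread('pics/s5.png')[130:270,240:380]
k=lambda i:cv2.resize(i,(400,400*i.shape[0]//i.shape[1]),interpolation=cv2.INTER_CUBIC)
A,B=k(a),k(b); A=cv2.copyMakeBorder(A,0,400-A.shape[0],0,0,0)
cv2.imwrite('pics/c5.png',np.hstack([A,B])); o=arm.observe();print(o['tcp_pos'],o['time_s'])
```

```text
[ 0.35111257 -0.24024442  0.18766879] 15.55
```

View pics/c5.png

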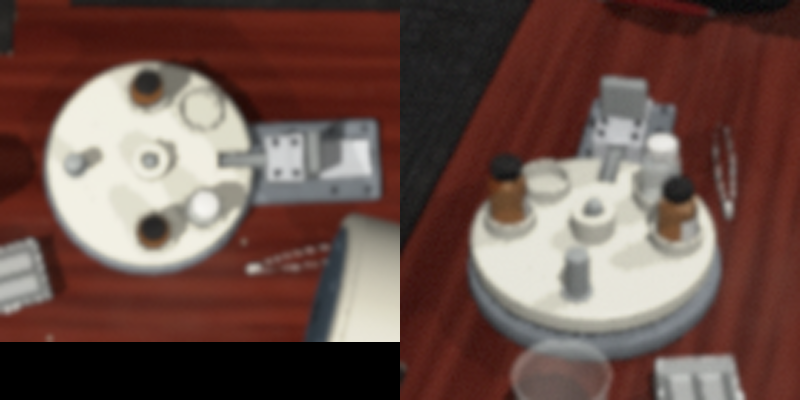

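The bar is in the slot (left crop 240,160) with the plate against the guide (315,152). The vials are upright, the neighbours have not moved, and the arm is clear.

```bash
python3 -c "
from bench import arm
print(arm.sign_off())"
```

```text
the job is handed in; nothing more can be done
None
```

The carousel is turned with its slot facing the bar, and the locking bar is pushed fully home against its stop; all three vials are upright, the beaker, case and forceps look undisturbed, and I handed the job in at about 15.5 s.

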